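# Swing the press head over the coaster and lock it

### The job

Get the twin-station press ready to print the round ceramic coaster: push the swing arm round with a fingertip until the press head is centred over the station where the coaster lies, and only then push the small clamp lever on top of the column clockwise (seen from above) fully to its stop, to lock the arm. Push only: the clamp lever must not be pulled up, and the coaster, the cork pad and the other things standing about must stay where they are. Finish clear of everything.

Things in the scene. Friction and masses are not known exactly. Their poses are not given: they have to be found in the camera images.
- column_foot (a point): Foot, at table level, of the fixed press's vertical column axis, about which arm and lever turn. Press frame: x away from the stations, y to the left seen from the robot, z up. Column 44 mm wide up to 100 mm, arm's collar 60 mm wide up to 130 mm, neck 28 mm wide up to 145 mm, clamp lever on top. Black base plate 250 x 400 mm, 15 mm thick, from 200 mm in front of the axis to 50 mm behind.
- station_left (a point): Centre of the top of the left station, a square aluminium plate, 110 mm, 35 mm above the table, 180 mm from the column axis and 0.8 rad to the left of the press's -x direction.
- station_right (a point): Centre of the top of the right station, alike, 0.8 rad to the right of the press's -x direction.
- swing (a joint): Angle of the swing arm about the column axis. At 0 the arm points along the press's -x, midway between the stations; positive is anticlockwise seen from above: +0.8 is over the right station, -0.8 over the left. End stops at -1.15 and +1.15; no stop or catch at the stations. It stays where it is left; friction about 0.4 N m (3.5 N pushed 120 mm from the axis).
- head (a point): Centre of the round press head, on the arm's top face, 180 mm from the column axis, 125 mm above the table. The head is a black and aluminium disc, 90 mm in diameter, 75 to 105 mm above the table. The arm is a straight black bar, 25 mm wide, 105 to 125 mm above the table, reaching from the column to 200 mm from the axis; either flank can be pushed.
- clamp (a joint): Angle of the clamp lever about the column axis, growing clockwise seen from above. At 0 (loose) it points 1.05 rad to the right of the press's -x direction, at 2.0 (stop, locked) 0.95 rad to the left of it. It starts between 0 and 0.5 and stays where it is left; friction about 0.08 N m (1.5 N at 55 mm). It does not block the arm mechanically.
- clamp_tip (a point): Centre of the round end of the clamp lever, 70 mm from the column axis, 158 mm above the table. The lever is a steel bar 12 mm wide, from 151 to 165 mm above the table, with a black 18 mm round end (151 to 169 mm high) and a black 34 mm hub (to 168 mm). The swing arm's bar passes 26 mm below it.
- clamp_bar (a joint): How far the clamp lever is pulled up on its spring, in m: 0 is seated, as it must stay; up to 0.012. Pulling it up takes 3.5 to 7 N.
- coaster: The work: round white ceramic disc, 90 mm in diameter, 8 mm thick, lying loose on one of the two stations (left or right), within 3 mm of its centre. Origin: centre of its underside, 35 mm above the table.
- cork_pad: Square cork pad, 85 mm, 8 mm thick, lying loose on the other station. Origin: centre of its underside.
- tape_roll: Roll of clear tape lying flat on the base plate between the stations, 60 mm wide, 22 mm high. Origin: centre of its underside.
- pot: Small closed jar, 40 mm wide, 48 mm high, on the base plate to the right of the column. Origin: centre of its underside.
- mug_left: White mug, 82 mm wide, 92 mm high, upright on the table to the left of the press. Origin: centre of its underside.
- mug_right: White mug, 82 mm wide, 92 mm high, upright on the table to the right of the press. Origin: centre of its underside.
- brush: Brush, 180 mm long, lying on the table at the left. Origin: near its middle, on its underside.
Mind the look-alikes: they are no part of the job. Several things have the shape of the coaster; the one meant has the colours described above.

How it is judged:
On the way, in this order (a step that is already met when the one before it is completed fails the run):
1. the press head stands still centred over the coaster (within 12 mm), the clamp lever still loose (horizontal distance between head and coaster below 0.012 m and velocity of joint swing between -0.05 and 0.05 rad/s and value of joint clamp below 0.9 rad), for 0.3 s.
2. the clamp lever is turned clockwise to its stop with the head over the coaster (horizontal distance between head and coaster below 0.012 m and value of joint clamp above 1.88 rad), for 0.2 s.
At the end, for the whole second after the job is handed in: The press head's centre is within 12 mm (horizontally) of the coaster's centre and at rest, the clamp lever is within 0.12 rad of its stop (joint above 1.88) and seated (pulled up less than 3 mm) (all of step 2 and value of joint clamp_bar below 0.003 m and velocity of joint swing between -0.03 and 0.03 rad/s); the robot touches nothing.
It fails at once if the clamp lever is pulled up by more than 5 mm (value of joint clamp_bar above 0.005 m).
It fails at once if the clamp lever is turned well towards locked (beyond 1.2 rad) while the head is not over the coaster (more than 20 mm off) (value of joint clamp above 1.2 rad and horizontal distance between head and coaster above 0.02 m).
It fails at once if the coaster is shifted or lifted by more than 8 mm (distance of coaster from where it was at the start of the episode above 0.008 m).
It fails at once if the cork pad, tape roll, pot, a mug or the brush is shifted or lifted by more than 20 mm (distance of any of cork_pad, tape_roll, pot, mug_left, mug_right, brush from where it was at the start of the episode above 0.02 m).
It also fails if it takes over 54 s, if anything falls off the work surface, if the arm or the gripper's body presses on something with over 40 N, if the wrist force passes 120 N, or if a joint passes its speed limit or range.

### The arm

A 6-joint arm with a two-finger parallel gripper is mounted at the origin on the work surface. World frame = base frame: x ahead of the robot, y to its left, z up, the work surface at z = 0. Lengths are in m, angles in rad, forces in N, time in s.
With the tool pointing down it reaches from about 0.375 to 0.9 m from the base axis. Payload 3.1 kg.
Tool frame: the origin (TCP) lies between the finger pads; the fingertips stand 17 mm ahead of it and the grasp point (between the pads) lies 2 mm behind it; z points along the fingers, y is the line along which they close (so a half turn about z gives the same grasp; the last joint's range is limited). The gripper opens to 85 mm and grips with 20 to 120 N. Pads are 22 mm wide; open, the fingers measure 114 mm over their backs; the gripper's body (76 mm by 85 mm) begins 54 mm behind the grasp point. The pads swing forward as they close: fully open they stand 13 mm farther back than shut.
Start: joints at [-1.327, 0.527, 1.433, -0, 1.181, -0.178], TCP at [0.256, -0.57, 0.248] pointing down, gripper open.
Joint ranges: [-3.08, 3.08], [-0.75, 2.2], [0.22, 2.44], [-1.43, 4.57], [0, 2.65], [-2.85, 2.85]. Speed limits (rad/s): [2.79, 2.79, 3.14, 3.14, 3.14, 3.14].

### API

Orientations are given as a unit quaternion [x, y, z, w].
In Python, from station import sense, vision, order gives the robot as it stands.
- The arm moves only by the shell command python3 -m crank 'ROWS' [OPENING] [FORCE]. ROWS is JSON, a list of rows, each an object with "dp": the shift along the world's x, y, z in units of 30 mm (1.0 is 30 mm), a list of three; "angular": the turn, a rotation vector about the world's x, y, z in degrees, a list of three. In form: [{"dp": [dx, dy, dz], "angular": [ax, ay, az]}, ...]. A call has 1 to 20 rows; each row shifts and turns the commanded pose from where the row before left it; what a row does not reach is not made up. A row lasts 1/10 s, in which the tool goes at most 50 mm and 8.59 degrees, less where a joint would pass 70% of its speed; a pose out of reach is approached as far as the arm can. A call is refused whole if a number of a shift passes 1 or a number of a turn 8.59, either way. A call with a gripper value outside its range is refused whole. OPENING is the closure, from 0 (fully open) to 1 (shut), set as the call begins (- or left out, the last holds). The fingers move at their own pace and stop on an object; FORCE is the grip in N (left out, the last holds). Time passes only in rows, so rows that do not move let the fingers close. It gives the time, the measured TCP pose, the force, the opening and the grip force at its end, in the units of the state.
- sense(): the state, without advancing time (a new reading comes with each control period).
- vision.snapshot(name): name is "scene" or "top" or "wrist"; returns a dict with "image" (400x640x3 uint8, blue, green, red), "range_z" (400x640 float32, m along the optical axis (not along the pixel's ray), 0 where there is no reading), "mtx" (3x3 intrinsics, pixels), "pose" (4x4, takes a point from camera to world coordinates); the wrist camera has in their place "mount" (4x4, takes a point from camera to tool coordinates, whose origin is the TCP and whose axes are the flange's). Camera axes: x right, y down, z forward; pixel columns grow to the right and rows downward; lengths in m; the calibration is good to about 2 mm. The wrist camera is an equidistant fisheye: a pixel r from the principal point sees the ray r / f radians off the axis. A picture is of the moment at which its call begins: read the wrist's pose just before it.
- order.sign_off(): hands the job in; it is judged then, once.
The state is a dict: "t": time; "q": joint angles; "qd": joint speeds; "tau": joint torques, N m; "tcp_pos": TCP position; "tool_rot": TCP orientation; "force": force on the tool from outside, world axes, zero at the start; "ft_torque": the same for the moment, N m; "finger_gap": opening from 0.0 (shut) to 1.0 (fully open); "gripper_force": force on a finger pad.
Only numpy, scipy, OpenCV 4.12 (cv2) and the standard library are available. Lean on these libraries where they do the work, as an engineer would, in place of code of your own. Each camera call takes 0.05 s, during which the arm holds its last target. There are 200 camera calls.

## Working session

There is one attempt and no reset: what is moved stays moved. The work goes in short steps, Python scripts to look and compute and a shell command to move; the robot and the scene stay as the last step left them, time stands still between calls to the robot, and variables do not carry over. Pictures are saved under pics/ and viewed, at most 10 in all, crops included, and the job is handed in when it is done.

```bash
mkdir -p pics; ls
python3 - <<'E'
from station import sense,vision
import cv2,numpy as np
for n in("top","scene"):
    s=vision.snapshot(n);cv2.imwrite(f"pics/{n}0.png",s["image"]);np.savez(f"{n}0.npz",**s)
    print(n,s["mtx"].round(1).tolist(),s["pose"].round(3).tolist())
s=sense();print(s["t"],s["tool_rot"],s["finger_gap"])
E
```

```text
pics
top [[432.4, 0.0, 323.6], [0.0, 432.4, 201.8], [0.0, 0.0, 1.0]] [[0.022, -0.997, 0.069, 0.442], [-1.0, -0.023, -0.011, 0.118], [0.012, -0.069, -0.998, 1.264], [0.0, 0.0, 0.0, 1.0]]
scene [[427.9, 0.0, 325.9], [0.0, 427.9, 200.9], [0.0, 0.0, 1.0]] [[0.875, 0.36, -0.324, 0.951], [0.484, -0.67, 0.563, -0.571], [-0.015, -0.649, -0.761, 1.056], [0.0, 0.0, 0.0, 1.0]]
0.1 [ 9.77840223e-01  2.09350220e-01 -3.98393816e-05 -9.90758757e-04] 0.996849530620272
```

View pics/top0.png

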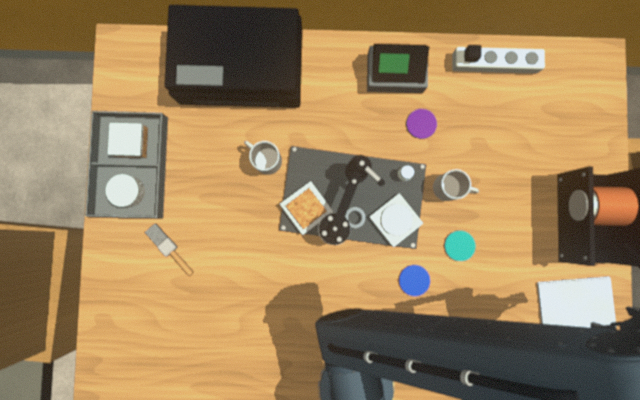

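View pics/scene0.png

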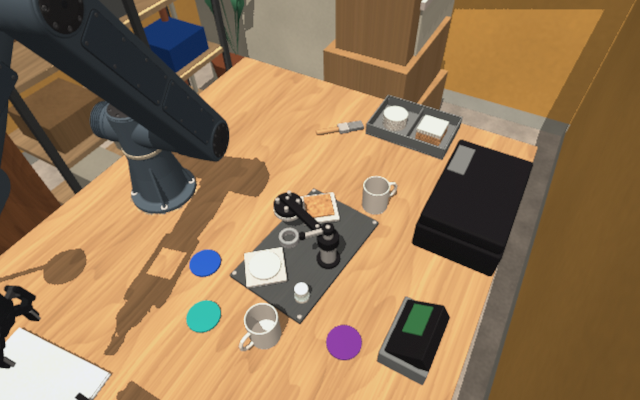

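The top view shows the press plate with corners near (291,148), (425,163), (416,248) and (280,232). The column is at (358,168), the head at (335,229) and the clamp tip at about (378,183).

Coaster candidates:
- white disc on the right station (397,220)
- white disc in the tray (122,190)
- blue disc (414,280)
- teal disc (459,245)
- purple disc (421,123)

I choose the one at (397,220): white, round and on a station. Next I'll check it in a crop and measure.

```bash
cat > h.py <<'E'
import numpy as np,cv2
def cloud(s):
    v,u=np.mgrid[0:400,0:640];z=s["range_z"];K=s["mtx"]
    p=np.stack([(u-K[0,2])/K[0,0]*z,(v-K[1,2])/K[1,1]*z,z],-1)
    return p@s["pose"][:3,:3].T+s["pose"][:3,3]
def ray(s,uv,h):
    d=s["pose"][:3,:3]@np.linalg.solve(s["mtx"],[uv[0],uv[1],1]);o=s["pose"][:3,3]
    return o+d*(h-o[2])/d[2]
def proj(s,p):
    c=s["pose"][:3,:3].T@(np.array(p)-s["pose"][:3,3]);return (s["mtx"]@c/c[2])[:2]
E
python3 - <<'E'
from h import *
s=dict(np.load("top0.npz"));im=s["image"];P=cloud(s)
hsv=cv2.cvtColor(im,cv2.COLOR_BGR2HSV)
roi=np.zeros((400,640),bool);roi[140:255,272:432]=1
dark=roi&(hsv[...,1]<70)&(hsv[...,2]<120)
dark=cv2.morphologyEx(dark.astype(np.uint8),cv2.MORPH_OPEN,np.ones((3,3)))
m=(dark>0)&(abs(P[...,2]-.015)<.008)
xy=np.array([ray(s,(u,v),.015)[:2] for v,u in np.argwhere(m)])
r=cv2.minAreaRect((xy*1000).astype(np.float32));print("rect mm",r,cv2.boxPoints(r).round().tolist())
print("table z",np.median(P[300:,200:260,2]),"plate z",np.median(P[m][:,2]))
for n,(a,b) in {"coaster":(.039,.05),"head":(.1,.135)}.items():
    w=np.argwhere(roi&(P[...,2]>a)&(P[...,2]<b));print(n,len(w),P[w[:,0],w[:,1]].mean(0))
for n,uv,h in(("coaster",(397,220),.043),("head",(335,229),.125),("hub",(358,168),.168),("tip",(379,184),.165)):print(n,ray(s,uv,h).round(4))
c=cv2.resize(im[140:255,272:432],None,fx=5,fy=5,interpolation=cv2.INTER_CUBIC);cv2.imwrite("pics/crop0.png",c)
E
```

```text
rect mm ((544.1329345703125, 19.890060424804688), (397.8810119628906, 244.94357299804688), 83.57939910888672) [[400.0, -164.0], [644.0, -191.0], [688.0, 204.0], [445.0, 231.0]]
table z 0.0015220569031418885 plate z 0.01654755315528411
coaster 1907 [0.4978979  0.03427919 0.04389895]
head 1416 [0.50355743 0.05703509 0.11960782]
coaster [ 0.4796 -0.104   0.043 ]
head [0.4498 0.0741 0.125 ]
hub [0.6065 0.0201 0.168 ]
tip [ 0.567  -0.0347  0.165 ]
```

View pics/crop0.png

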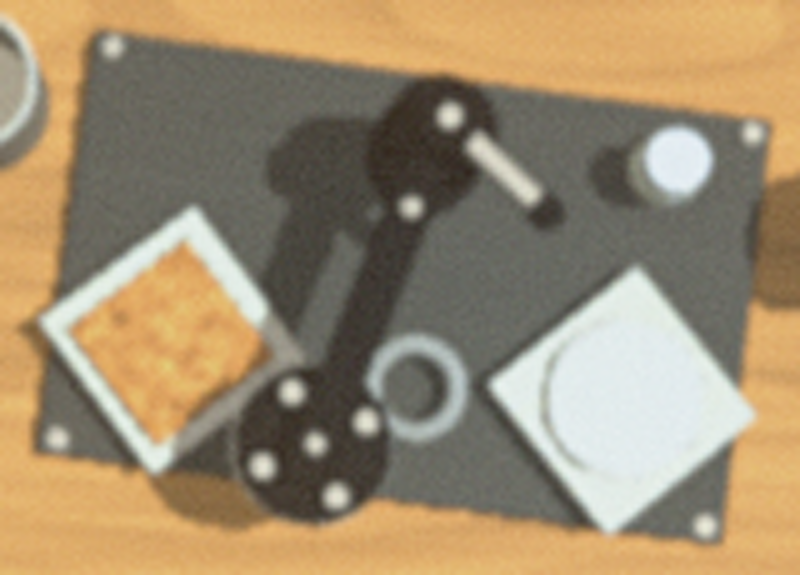

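The crop confirms it: the white round disc lies on the right-hand plate (crop 627,395), cork is on the left plate, the head is at crop (316,443), and the lever points to crop (548,212). From these, the column is at about (0.619, 0.012), swing is about -0.24 with a target of about +0.80, and clamp is about 0.2. I'll push the arm's left flank 120 mm from the axis with shut fingers.

```bash
python3 -m crank '[{"dp":[0.37,0.93,0],"angular":[0,0,-0.6]},{"dp":[0.37,0.93,0],"angular":[0,0,-0.6]},{"dp":[0.37,0.93,0],"angular":[0,0,-0.6]},{"dp":[0.37,0.93,0],"angular":[0,0,-0.6]},{"dp":[0.37,0.93,0],"angular":[0,0,-0.6]},{"dp":[0.37,0.93,0],"angular":[0,0,-0.6]},{"dp":[0.37,0.93,0],"angular":[0,0,-0.6]},{"dp":[0.37,0.93,0],"angular":[0,0,-0.6]},{"dp":[0.37,0.93,0],"angular":[0,0,-0.6]},{"dp":[0.37,0.93,0],"angular":[0,0,-0.6]},{"dp":[0.37,0.93,0],"angular":[0,0,-0.6]},{"dp":[0.37,0.93,0],"angular":[0,0,-0.6]},{"dp":[0.37,0.93,0],"angular":[0,0,-0.6]},{"dp":[0.37,0.93,0],"angular":[0,0,-0.6]},{"dp":[0.37,0.93,0],"angular":[0,0,-0.6]},{"dp":[0.37,0.93,0],"angular":[0,0,-0.6]},{"dp":[0.37,0.93,0],"angular":[0,0,-0.6]},{"dp":[0.37,0.93,0],"angular":[0,0,-0.6]},{"dp":[0.37,0.93,0],"angular":[0,0,-0.6]},{"dp":[0.37,0.93,0],"angular":[0,0,-0.6]}]' 1 40
python3 -m crank '[{"dp":[0.37,0.93,0],"angular":[0,0,-0.6]},{"dp":[0.37,0.93,0],"angular":[0,0,-0.6]},{"dp":[0.37,0.93,0],"angular":[0,0,-0.6]},{"dp":[0.37,0.93,0],"angular":[0,0,-0.6]},{"dp":[0,0,0],"angular":[0,0,0]},{"dp":[0,0,0],"angular":[0,0,0]}]'
python3 - <<'E'
from station import vision
import cv2
a=vision.snapshot("wrist");print(a["mtx"].round(1).tolist(),a["mount"].round(3).tolist())
cv2.imwrite("pics/w1.png",a["image"])
E
```

```text
t: 2.1
tcp_pos: [0.478, -0.0109, 0.2481]
tool_rot: [0.994, 0.106, -0.0, -0.0]
force: [-0.2, 0.9, 0.5]
finger_gap: -0.001
gripper_force: 0.0
t: 2.7
tcp_pos: [0.5218, 0.0998, 0.2478]
tool_rot: [0.996, 0.086, -0.001, 0.0]
force: [0.4, -0.1, 0.3]
finger_gap: 0.0
gripper_force: 0.0
[[309.7, 0.0, 312.7], [0.0, 309.7, 197.0], [0.0, 0.0, 1.0]] [[0.0, -0.952, -0.307, 0.079], [1.0, -0.0, 0.0, 0.0], [-0.0, -0.307, 0.952, -0.126], [0.0, 0.0, 0.0, 1.0]]
```

View pics/w1.png

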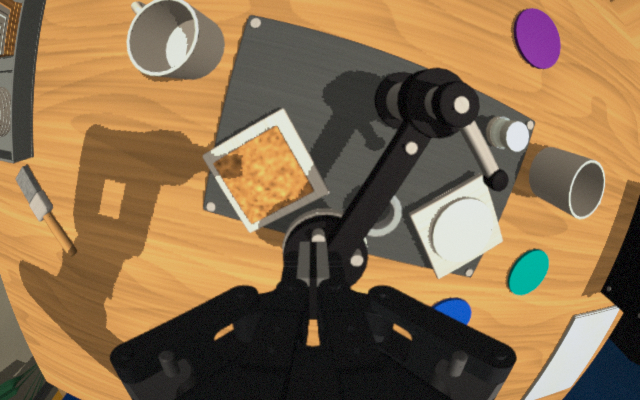

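The wrist view shows the fingers (315,270) left of the arm bar, the head at (325,250) and the coaster (465,230), with nothing under the fingertips. Descend and push along the arc, stopping short of the goal.

```bash
python3 -m crank '[{"dp":[0,0,-1],"angular":[0,0,0]},{"dp":[0,0,-1],"angular":[0,0,0]},{"dp":[0,0,-1],"angular":[0,0,0]},{"dp":[0,0,-1],"angular":[0,0,0]},{"dp":[-0.27,-0.49,0],"angular":[0,0,0]},{"dp":[-0.155,-0.335,0],"angular":[0,0,0]},{"dp":[-0.155,-0.335,0],"angular":[0,0,0]},{"dp":[-0.093,-0.353,0],"angular":[0,0,0]},{"dp":[-0.093,-0.353,0],"angular":[0,0,0]},{"dp":[-0.06,-0.355,0],"angular":[0,0,0]},{"dp":[-0.06,-0.355,0],"angular":[0,0,0]},{"dp":[0,-0.36,0],"angular":[0,0,0]},{"dp":[0,-0.36,0],"angular":[0,0,0]},{"dp":[0.04,-0.237,0],"angular":[0,0,0]},{"dp":[0.04,-0.237,0],"angular":[0,0,0]},{"dp":[0.04,-0.237,0],"angular":[0,0,0]},{"dp":[0.055,-0.17,0],"angular":[0,0,0]},{"dp":[0.055,-0.17,0],"angular":[0,0,0]},{"dp":[0,0,0],"angular":[0,0,0]},{"dp":[0,0,0],"angular":[0,0,0]}]'
python3 - <<'E'
from station import vision
import cv2,numpy as np
for n in("wrist","scene"):
    a=vision.snapshot(n);np.savez(f"{n}2.npz",**a)
    cv2.imwrite(f"pics/{n}2.png",a["image"])
a=cv2.imread("pics/scene2.png")[170:330,200:400];b=cv2.imread("pics/wrist2.png")[0:320,120:520]
cv2.imwrite("pics/m2.png",np.hstack([cv2.resize(a,(400,320)),b]))
E
```

```text
t: 4.75
tcp_pos: [0.5026, -0.0318, 0.1286]
tool_rot: [0.996, 0.085, 0.0, 0.001]
force: [0.4, 0.3, 0.4]
finger_gap: 0.004
gripper_force: 0.0
```

View pics/m2.png

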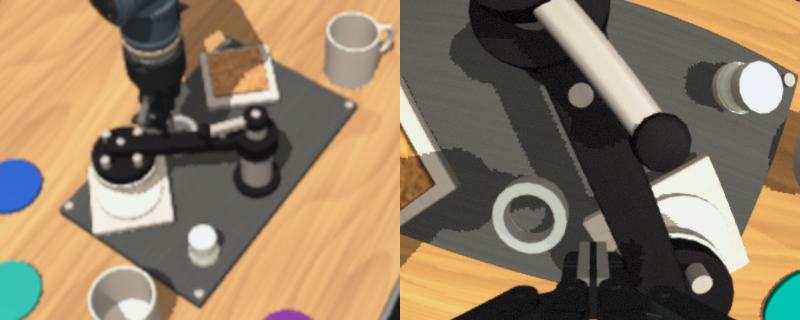

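The arm now points near the right station (left crop: head at about (122,155), coaster just below it; right crop: the bar runs to (700,280) with the finger at (592,265) on its flank). I'll measure the arm angle from depth.

```bash
cat >> h.py <<'E'
def wcloud(a,st):
    from scipy.spatial.transform import Rotation as R
    K=a["mtx"];v,u=np.mgrid[0:400,0:640];dx=(u-K[0,2])/K[0,0];dy=(v-K[1,2])/K[1,1];t=np.hypot(dx,dy)+1e-9
    z=a["range_z"];p=np.stack([np.tan(t)*dx/t*z,np.tan(t)*dy/t*z,z],-1)
    p=p@a["mount"][:3,:3].T+a["mount"][:3,3]
    return p@R.from_quat(st["tool_rot"]).as_matrix().T+np.array(st["tcp_pos"])
C=np.array([.6187,.0117])
def arm(P,tcp,r0=.05,r1=.10,lo=.112,hi=.134):
    q=P[(P[...,2]>lo)&(P[...,2]<hi)];d=q[:,:2]-C;r=np.hypot(*d.T);k=(r>r0)&(r<r1)&(d[:,0]<0)&(np.hypot(*(q[:,:2]-tcp[:2]).T)>.03)
    d=d[k];a=np.degrees(np.arctan2(d[:,1],d[:,0]))%360
    print(len(d),"arm deg",np.percentile(a,[5,50,95]).round(1),"width mm",np.ptp(np.percentile(d@[-np.sin(np.radians(np.median(a))),np.cos(np.radians(np.median(a)))],[3,97]))*1e3)
E
python3 - <<'E'
from h import *
from station import sense
st=sense();w=dict(np.load("wrist2.npz"));s=dict(np.load("scene2.npz"));t=dict(np.load("top0.npz"))
arm(cloud(t),[0,0]);
for P in(wcloud(w,st),cloud(s)):
    arm(P,st["tcp_pos"]);arm(P,st["tcp_pos"],.1,.13)
    q=P[(P[...,2]>.098)&(P[...,2]<.13)][:,:2];r=np.hypot(*(q-C).T);q=q[(r>.15)&(r<.24)&(q[:,0]<.56)&(q[:,1]<.05)]
    print("head",len(q),cv2.minEnclosingCircle((q*1e3).astype(np.float32)) if len(q)>3 else "")
P=cloud(s)
for Q in(P,cloud(t),wcloud(w,st)):
    q=Q[(Q[...,2]>.041)&(Q[...,2]<.05)];q=q[np.hypot(*(q[:,:2]-[.4796,-.104]).T)<.075][:,:2]
    if len(q)>9:print("coaster",len(q),cv2.minEnclosingCircle((q*1e3).astype(np.float32)))
E
```

```text
181 arm deg [149.1 158.6 167.6] width mm 23.751953533984008
6095 arm deg [204.6 213.4 221.4] width mm 22.213593122298843
1529 arm deg [212.9 216.6 219.6] width mm 13.771071786020514
head 2445 ((476.3119201660156, -92.67098999023438), 37.500675201416016)
150 arm deg [208.5 220.3 226.1] width mm 26.64057955461021
76 arm deg [213.1 218.2 220.3] width mm 15.051406789225041
head 626 ((467.337890625, -86.38227081298828), 45.33366775512695)
coaster 414 ((490.1933898925781, -120.37667846679688), 56.35676574707031)
coaster 726 ((486.9272155761719, -103.64350891113281), 63.28416061401367)
coaster 2304 ((498.13482666015625, -112.06755828857422), 40.18756866455078)
```

```bash
cat > meas.py <<'E'
from h import *
from station import sense,vision
st=sense();w=vision.snapshot("wrist");s=vision.snapshot("scene");arm(wcloud(w,st),st["tcp_pos"])
P=cloud(s);q=P[(P[...,2]>.098)&(P[...,2]<.13)][:,:2];r=np.hypot(*(q-C).T);q=q[(r>.15)&(r<.24)&(q[:,0]<.56)&(q[:,1]<.05)]
c,R=cv2.minEnclosingCircle((q*1e3).astype(np.float32));d=np.array(c)/1e3-C
print("head",c,R,np.degrees(np.arctan2(d[1],d[0]))%360,st["tcp_pos"],st["force"])
np.savez("scene3.npz",**s);np.savez("wrist3.npz",**w)
E
python3 -m crank '[{"dp":[0.035,-0.083,0],"angular":[0,0,0]},{"dp":[0.035,-0.083,0],"angular":[0,0,0]},{"dp":[0.035,-0.083,0],"angular":[0,0,0]},{"dp":[0.035,-0.083,0],"angular":[0,0,0]},{"dp":[0,0,0],"angular":[0,0,0]},{"dp":[0,0,0],"angular":[0,0,0]}]'; python3 meas.py
```

```text
t: 5.45
tcp_pos: [0.5069, -0.0413, 0.1282]
tool_rot: [0.996, 0.085, -0.0, 0.0]
force: [-0.3, 2.5, -0.0]
finger_gap: -0.003
gripper_force: 0.9
4152 arm deg [208.9 215.5 223.4] width mm 22.51804270565598
head (475.9276428222656, -99.29151153564453) 44.39693832397461 217.86156494185462 [ 0.50690249 -0.04126316  0.12819166] [-0.27538241  2.51535871 -0.02829963]
```

```bash
python3 -m crank '[{"dp":[0.025,-0.055,0],"angular":[0,0,0]},{"dp":[0.025,-0.055,0],"angular":[0,0,0]},{"dp":[0,0,0],"angular":[0,0,0]},{"dp":[-0.2,0.46,0],"angular":[0,0,0]},{"dp":[-0.2,0.46,0],"angular":[0,0,0]},{"dp":[0,0,1],"angular":[0,0,0]},{"dp":[0,0,1],"angular":[0,0,0]},{"dp":[0,0,1],"angular":[0,0,0]},{"dp":[0,0,0],"angular":[0,0,0]},{"dp":[0,0,0],"angular":[0,0,0]}]'; python3 meas.py
python3 - <<'E'
from h import *
s=dict(np.load("scene3.npz"));w=dict(np.load("wrist3.npz"))
a=cv2.resize(s["image"][215:305,220:345],(500,360),interpolation=cv2.INTER_CUBIC);b=w["image"][0:360,320:620]
cv2.imwrite("pics/m3.png",np.hstack([a,b]))
E
```

```text
t: 6.55
tcp_pos: [0.496, -0.016, 0.2188]
tool_rot: [0.996, 0.086, 0.001, 0.0]
force: [-0.1, -0.2, 0.0]
finger_gap: -0.004
gripper_force: 0.0
1972 arm deg [210.3 218.1 225.7] width mm 22.690779500321362
head (479.8465270996094, -102.68903350830078) 44.57740020751953 219.4820760020071 [ 0.49597362 -0.01599061  0.2188063 ] [-0.05381376 -0.24263075  0.04754593]
```

View pics/m3.png

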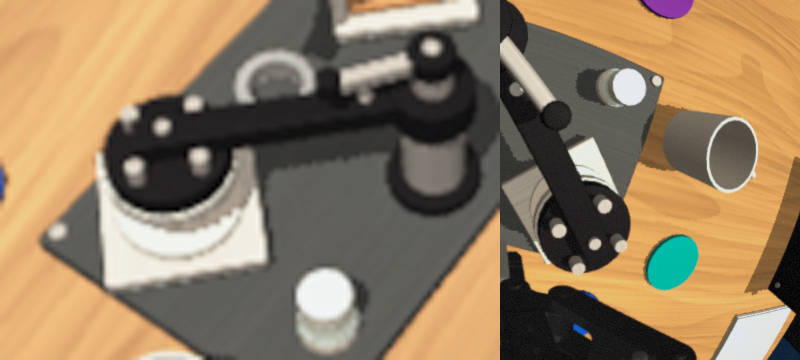

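The left crop shows the head over the right station with its centre screw at (162,126), which is scene px (260.5,246.5). In the right crop the screw is at (595,244), which is wrist px (415,244). I'll cast both rays.

Run:
```python
from h import *
from station import sense
from scipy.spatial.transform import Rotation as R
s=dict(np.load("scene3.npz"));w=dict(np.load("wrist3.npz"));t=dict(np.load("top0.npz"));st=sense()
print("scene",ray(s,(260.5,246.5),.127))
K=w["mtx"];x=(415-K[0,2])/K[0,0];y=(244-K[1,2])/K[1,1];a=np.hypot(x,y)
M=R.from_quat(st["tool_rot"]).as_matrix();d=M@w["mount"][:3,:3]@[np.sin(a)*x/a,np.sin(a)*y/a,np.cos(a)];o=M@w["mount"][:3,3]+st["tcp_pos"]
print("wrist",o+d*(.127-o[2])/d[2])
# coaster: hough circle + station square in the first top picture
g=cv2.resize(cv2.cvtColor(t["image"],cv2.COLOR_BGR2GRAY)[185:255,360:435],None,fx=6,fy=6,interpolation=cv2.INTER_CUBIC)
c=cv2.HoughCircles(cv2.GaussianBlur(g,(5,5),0),cv2.HOUGH_GRADIENT,1,200,param1=60,param2=12,minRadius=88,maxRadius=106)
print(c);c=c[0][0];print("coaster",ray(t,(360+c[0]/6,185+c[1]/6),.043))
_,m=cv2.threshold(g,0,255,cv2.THRESH_OTSU);k=max(cv2.findContours(m,0,2)[0],key=cv2.contourArea)
r=cv2.minAreaRect(k);print(r,ray(t,(360+r[0][0]/6,185+r[0][1]/6),.035))
for sg in(1,-1):
    f=np.radians(173.7)+sg*.8;print("nominal",C+.18*np.array([np.cos(f),np.sin(f)]))
```

```text
scene [ 0.48073328 -0.10228544  0.127     ]
wrist [ 0.47896393 -0.10306869  0.127     ]
[[[228.5 220.5 104.3]]]
coaster [ 0.47475738 -0.10710543  0.043     ]
((224.5, 234.5), (369.0, 449.0), 90.0) [ 0.46829421 -0.10674551  0.035     ]
nominal [ 0.47988079 -0.10288284]
nominal [0.50821948 0.15380578]
```

The head is at (0.480, -0.103) and the coaster at about (0.480, -0.104), so it is centred. Now the clamp lever: go to its far (right-hand) side, descend to tip height of about 0.145, and push it clockwise along the arc.

```bash
python3 -m crank '[{"dp":[0.72,-0.28,0],"angular":[0,0,0]},{"dp":[0.72,-0.28,0],"angular":[0,0,0]},{"dp":[0.72,-0.28,0],"angular":[0,0,0]},{"dp":[0.72,-0.28,0],"angular":[0,0,0]},{"dp":[0.72,-0.28,0],"angular":[0,0,0]},{"dp":[0,0,0],"angular":[0,0,0]},{"dp":[0,0,-0.95],"angular":[0,0,0]},{"dp":[0,0,-0.95],"angular":[0,0,0]},{"dp":[0,0,0],"angular":[0,0,0]},{"dp":[0,0,0],"angular":[0,0,0]}]'
python3 - <<'E'
from station import vision
import cv2,numpy as np
a=vision.snapshot("wrist")["image"][0:360,160:560];b=vision.snapshot("scene")["image"][190:290,230:360]
cv2.imwrite("pics/m4.png",np.hstack([cv2.resize(b,(400,360)),a]))
E
```

```text
t: 7.65
tcp_pos: [0.6029, -0.0581, 0.1604]
tool_rot: [0.996, 0.085, -0.002, -0.001]
force: [0.6, -0.3, -0.5]
finger_gap: -0.0
gripper_force: 0.0
```

View pics/m4.png

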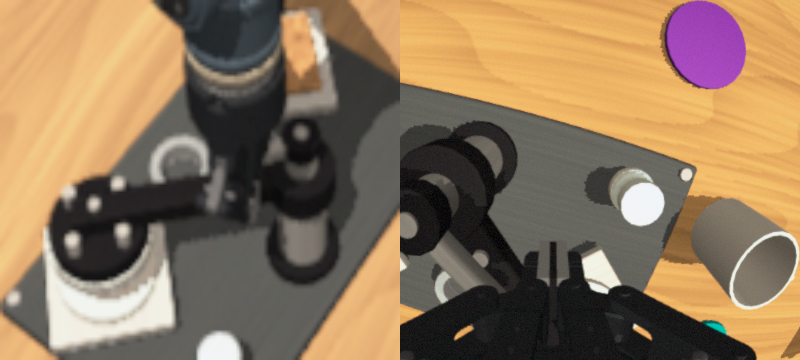

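The wrist crop shows the fingers (555,265) on the right of the lever bar (460,265), clear of the hub and pot. Push clockwise along the arc.

```bash
python3 -m crank '[{"dp":[-0.207,0.183,0],"angular":[0,0,-2.9]},{"dp":[-0.207,0.183,0],"angular":[0,0,-2.9]},{"dp":[-0.217,0.177,0],"angular":[0,0,-2.9]},{"dp":[-0.217,0.177,0],"angular":[0,0,-2.9]},{"dp":[-0.185,0.203,0],"angular":[0,0,-2.9]},{"dp":[-0.185,0.203,0],"angular":[0,0,-2.9]},{"dp":[-0.127,0.243,0],"angular":[0,0,-2.9]},{"dp":[-0.127,0.243,0],"angular":[0,0,-2.9]},{"dp":[-0.06,0.267,0],"angular":[0,0,-2.9]},{"dp":[-0.06,0.267,0],"angular":[0,0,-2.9]},{"dp":[0.013,0.273,0],"angular":[0,0,-2.9]},{"dp":[0.013,0.273,0],"angular":[0,0,-2.9]},{"dp":[0.082,0.262,0],"angular":[0,0,-2.9]},{"dp":[0.082,0.262,0],"angular":[0,0,-2.9]},{"dp":[0.12,0.23,0],"angular":[0,0,0]},{"dp":[0,0,0],"angular":[0,0,0]},{"dp":[0,0,0],"angular":[0,0,0]}]'
```

```text
t: 9.45
tcp_pos: [0.5661, 0.045, 0.1619]
tool_rot: [0.964, -0.265, 0.001, -0.0]
force: [-0.7, -0.3, -0.1]
finger_gap: -0.003
gripper_force: 0.0
```

```bash
python3 -m crank '[{"dp":[0.05,0.075,0],"angular":[0,0,0]},{"dp":[0.05,0.075,0],"angular":[0,0,0]},{"dp":[0,0,0],"angular":[0,0,0]}]'; python3 -m crank '[{"dp":[0.05,0.07,0],"angular":[0,0,0]},{"dp":[0.05,0.07,0],"angular":[0,0,0]},{"dp":[0,0,0],"angular":[0,0,0]}]'
```

```text
t: 9.75
tcp_pos: [0.569, 0.0492, 0.1613]
tool_rot: [0.964, -0.266, -0.0, 0.0]
force: [-1.1, 0.7, 0.2]
finger_gap: -0.001
gripper_force: 0.3
t: 10.05
tcp_pos: [0.5718, 0.0535, 0.1612]
tool_rot: [0.964, -0.266, -0.0, 0.0]
force: [-0.2, -1.3, 0.2]
finger_gap: -0.001
gripper_force: 0.6
```

```bash
python3 -m crank '[{"dp":[0.07,0.07,0],"angular":[0,0,0]},{"dp":[0,0,0],"angular":[0,0,0]}]'; python3 -m crank '[{"dp":[0.06,0.06,0],"angular":[0,0,0]},{"dp":[0,0,0],"angular":[0,0,0]}]'
python3 - <<'E'
from h import *
from station import sense,vision
st=sense();w=vision.snapshot("wrist");P=wcloud(w,st)
q=P[(P[...,2]>.14)&(P[...,2]<.18)][:,:2];d=q-C;r=np.hypot(*d.T);a=np.degrees(np.arctan2(d[:,1],d[:,0]))%360
for r0,r1 in((.025,.04),(.04,.055),(.055,.08)):
    k=(r>r0)&(r<r1)&(np.hypot(*(q-st["tcp_pos"][:2]).T)>.02);print(k.sum(),np.percentile(a[k],[5,25,50,75,95]).round(0) if k.sum() else "")
cv2.imwrite("pics/w5.png",w["image"])
E
```

```text
t: 10.25
tcp_pos: [0.5726, 0.0543, 0.161]
tool_rot: [0.964, -0.265, -0.002, 0.002]
force: [-3.4, -5.8, 0.9]
finger_gap: -0.0
gripper_force: 3.0
t: 10.45
tcp_pos: [0.5732, 0.0548, 0.1608]
tool_rot: [0.964, -0.265, -0.003, 0.003]
force: [-5.8, -10.5, 2.5]
finger_gap: -0.003
gripper_force: 5.1
1008 [106. 110. 115. 121. 126.]
785 [110. 112. 115. 119. 123.]
998 [111. 112. 115. 117. 119.]
```

View pics/w5.png

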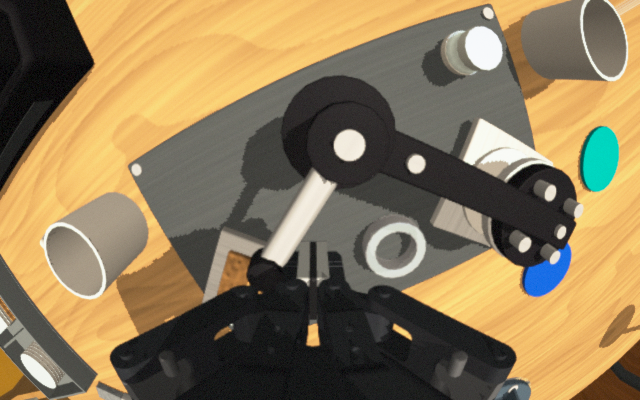

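The lever (from (345,150) to (262,280)) is at its stop: the force rises to 12 N without motion. Back off horizontally, rise, and move clear.

```bash
python3 -m crank '[{"dp":[-0.2,-0.2,0],"angular":[0,0,0]},{"dp":[-0.4,-0.3,0],"angular":[0,0,0]},{"dp":[-0.4,-0.3,0],"angular":[0,0,0]},{"dp":[0,0,0],"angular":[0,0,0]},{"dp":[0,0,1],"angular":[0,0,0]},{"dp":[0,0,1],"angular":[0,0,0]},{"dp":[0,0,1],"angular":[0,0,0]},{"dp":[-0.9,0,0.5],"angular":[0,0,0]},{"dp":[-0.9,0,0],"angular":[0,0,0]},{"dp":[-0.9,0,0],"angular":[0,0,0]},{"dp":[0,0,0],"angular":[0,0,0]},{"dp":[0,0,0],"angular":[0,0,0]},{"dp":[0,0,0],"angular":[0,0,0]}]'; python3 meas.py
python3 - <<'E'
from h import *
from station import sense
s=dict(np.load("scene3.npz"));w=dict(np.load("wrist3.npz"))
for P in(wcloud(w,sense()),cloud(s)):
    q=P[(P[...,2]>.15)&(P[...,2]<.18)];d=q[:,:2]-C;r=np.hypot(*d.T);k=(r>.035)&(r<.08)
    print(k.sum(),"lever",np.median(np.degrees(np.arctan2(d[k,1],d[k,0]))%360),"z",np.median(q[k,2]))
a=cv2.resize(s["image"][190:310,220:370],(450,360),interpolation=cv2.INTER_CUBIC);b=w["image"][0:360,160:510]
cv2.imwrite("pics/m6.png",np.hstack([a,b]))
E
```

```text
t: 11.8
tcp_pos: [0.4665, 0.0334, 0.2667]
tool_rot: [0.964, -0.266, 0.001, -0.0]
force: [-0.2, -0.3, 0.5]
finger_gap: 0.003
gripper_force: 0.0
1739 arm deg [210.1 219.5 229.3] width mm 23.97018919734518
head (479.3206481933594, -102.90635681152344) 43.7840576171875 219.4291649746084 [0.46654645 0.03340471 0.26671127] [-0.15005073 -0.25911318  0.49202239]
1053 lever 121.63845336910192 z 0.16458994432909685
74 lever 119.77073639459095 z 0.1664510127607815
```

View pics/m6.png

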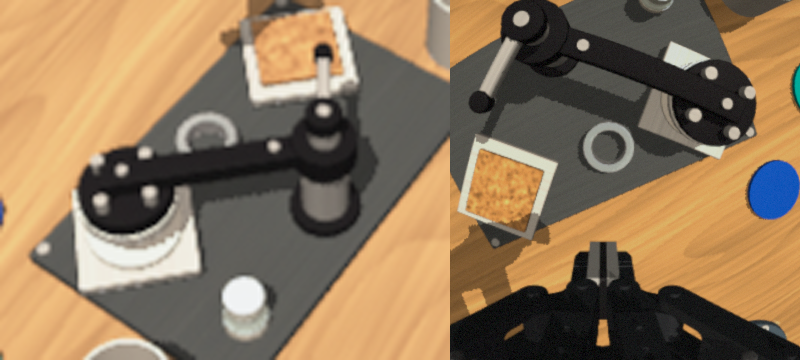

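The lever (left crop tip (322,50), right crop tip (482,102)) is at about 120°, seated and at its stop. The head (122,170) is unmoved over the coaster and the robot is clear.

```bash
python3 -c "
from station import order;print(order.sign_off())"
```

```text
the job is handed in; nothing more can be done
None
```

The job is handed in, with no verdict returned: by my measurements the press head is centred over the white coaster to within a few millimetres, the clamp lever is seated at its stop, and the robot is clear of everything.

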